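# Tip the carton down onto the tray's pad and push it home

## Robot

A 6-joint arm with a two-finger parallel gripper is mounted at the origin on a cart in front of the work surface, level with it; the furniture and walls round the work are solid. World frame = base frame: x ahead of the robot, y to its left, z up, the work surface at z = 0. Lengths are in m, angles in degrees, forces in N, time in s.
With the tool pointing down it reaches from about 0.4 to 0.825 m from the base axis. Payload 7 kg.
Tool frame: the origin (TCP) lies at the centre of the arm's flange, where the gripper is bolted on; the fingertips stand 178 mm ahead of it and the grasp point (between the pads) lies 159 mm ahead of it; x points along the fingers, y is the direction in which the jaws open and shut, and the axes are right-handed (so a half turn about x gives the same grasp; the last joint's range is limited). The gripper opens to 88 mm and grips with 3 to 60 N. Pads are 19 mm wide; open, the fingers measure 130 mm over their backs; the gripper's body (78 mm by 193 mm) begins 47 mm behind the grasp point.
Start: joints at [82.97, 20.546, 0.682, 0, -70.136, -16.507], TCP at [0.27, 0.619, 0.405] pointing down, gripper open.
Joint ranges: [-176.03, 176.03], [-82.01, 121.73], [-58.28, 71.71], [-173.87, 95.51], [-174.79, -0.11], [-173.66, 173.66]. Speed limits (degrees/s): [136.94, 136.94, 172.46, 180, 180, 180].

## Interface

Orientations are given as [roll, pitch, yaw] about the fixed x, y, z axes, in that order (R = Rz(yaw) Ry(pitch) Rx(roll)).
In Python, from plant import ctrl gives the robot as it stands. The module is installed in compiled form; this text tells all that it offers.
- The arm moves only by the shell command python3 -m inch 'ROWS'. ROWS is JSON, one flat list of numbers, 7 for each row, row after row: the shift along the tool's x, y, z in m, then the turn, a rotation vector about the tool's x, y, z in degrees, then the finger opening in m, from 0 to 0.0876. In form: [dx, dy, dz, rx, ry, rz, hand, dx, dy, dz, rx, ry, rz, hand, ...]. A call has 1 to 20 rows; each row shifts and turns the pose as measured when the row begins, along the tool's axes as they then stand; what a row does not reach is not made up. A row lasts 1/8 s, in which the tool goes at most 62.5 mm and 10.7 degrees, less where a joint would pass 70% of its speed; a pose out of reach is approached as far as the arm can. A call with a gripper value outside its range is refused whole. The fingers move at their own pace and stop on an object; the grip force is fixed at half the most. Time passes only in rows, so rows that do not move let the fingers close. It gives the time, the measured TCP pose, the force and the opening at its end, in the units of the state.
- ctrl.get_obs(): the state, without advancing time (a new reading comes with each control period).
- ctrl.snapshot(name): name is "scene" or "top" or "wrist"; returns a dict with "color" (400x640x3 uint8, red, green, blue), "depth" (400x640 float32, m along the optical axis (not along the pixel's ray), 0 where there is no reading), "K" (3x3 intrinsics, pixels), "position" and "attitude" of the camera in the world; the wrist camera has in their place "hand_eye" (4x4, takes a point from camera to tool coordinates, whose origin is the TCP and whose axes are the tool frame's). Camera axes: x right, y up, looking along -z (the intrinsics and any distortion apply to the point x, -y, -z); pixel columns grow to the right and rows downward; lengths in m; the calibration is good to about 2 mm. A picture is of the moment at which its call begins: read the wrist's pose just before it.
- ctrl.close_job(): hands the job in, once; it reports no verdict.
The state is a dict: "clock": time; "joint_pos": joint angles; "qvel": joint speeds; "tau": joint torques, N m; "tool_pos": TCP position; "orientation": TCP orientation; "force": force on the tool from outside, world axes, zero at the start; "moment": the same for the moment, N m; "opening": finger opening in m.
Only numpy, scipy, OpenCV 4.12 (cv2) and the standard library are available. Lean on these libraries where they do the work, as an engineer would, in place of code of your own. Each camera call takes 0.05 s, during which the arm holds its last target.

## Task

The storage tray has to go under a low shelf, so the carton standing in it must lie down: push it near its top so that it topples flat onto the dark pad in the tray, away from the tin. Then push it along the pad until it lies straight and snug against the rim at that end of the tray. Only push the carton, do not lift it, and leave the tin, the mug and the salt shaker where they stand.

Things in the scene. Friction and masses are not known exactly. Their poses are not given: they have to be found in the camera images.
- tray: Fixed shallow tray of light wood with a steel wire loop at each end (the loops stand out 19 mm). Outside 132 x 380 mm, inside 120 x 368 mm, floor 6 mm above the worktop, rim 18 mm above the worktop, walls 6 mm thick. Origin: centre of the underside; its y axis runs along its length. Place and heading vary. Beyond it a wall shelf hangs 0.56 m above the worktop, its front at x = 0.62.
- pad_center (a point): Centre of the top face of the dark rubber pad, 112 x 134 x 3 mm, fixed on the tray floor at one end of the tray (either end, it varies), reaching to the end rim; its centre lies 117 mm from the tray's centre, its top 9 mm above the worktop. Its y axis runs along the tray.
- carton_center (a point): Centre of the closed cardboard carton, 130 mm tall, 70 wide, 38 thick, 0.15 to 0.3 kg. It stands on the tray floor near the tray's middle, its thin direction roughly along the tray. The frame turns with it: z along its height, y through its thickness, x across its width. Lying at the rim, its middle is 2 mm from the pad's middle.
- carton: The same carton; origin at the centre of its foot, z axis along its height.
- tin: Food tin, 75 mm across, 58 mm high, standing loose on the tray floor at the end without the pad, 117 mm from the tray's centre. Origin: centre of the underside.
- mug: Mug with a handle, 92 x 127 x 95 mm, standing on the worktop beyond the tray's far long side. Origin: centre of the underside.
- shaker: Salt shaker, 44 mm across, 90 mm high, standing on the worktop beyond the tray's far long side. Origin: centre of the underside.
Mind the look-alikes: they are no part of the job. What is shaped like the shaker but turquoise or yellow is not meant.

How it is judged:
By the outcome, as a careful person would: the job done as asked, in the order asked, and still so for the second after the job is handed in, with the robot touching nothing.
It also fails if it takes over 38 s, if anything falls off the work surface, if the arm or the gripper's body presses on something with over 40 N, if the wrist force passes 120 N, or if a joint passes its speed limit or range.

## Working session

There is one attempt and no reset: what is moved stays moved. The work goes in short steps, Python scripts to look and compute and a shell command to move; the robot and the scene stay as the last step left them, time stands still between calls to the robot, and variables do not carry over. Pictures are saved under pics/ and viewed, and the job is handed in when it is done.

```bash
mkdir -p pics; ls; cat > h.py <<'E'
import numpy as np,cv2
from plant import ctrl
def save(n,im): cv2.imwrite('pics/'+n+'.png',im[:,:,::-1])
E
python3 - <<'E'
from h import *
o=ctrl.get_obs();print(o)
for n in['scene','top']:
    s=ctrl.snapshot(n);save(n+'0',s['color']);np.savez(n+'0.npz',**{k:v for k,v in s.items()})
    print(n,s['K'],s['position'],s['attitude'],s.keys())
E
```

```text
pics
{'clock': 0.0, 'joint_pos': array([ 8.29721784e+01,  2.05917914e+01,  6.33043857e-01, -1.87461233e-02,
       -7.01359659e+01, -1.65063373e+01]), 'qvel': array([ 0.05073192,  0.01483444, -0.01649342, -0.05783106,  0.01230426,
        0.00272731]), 'tau': array([ 6.22399966e-04, -5.82716167e+01,  2.93058211e+01,  6.99704155e+00,
        7.15020869e-03, -1.42699992e-04]), 'tool_pos': array([0.26945807, 0.61867049, 0.4037172 ]), 'orientation': array([  95.96777709,   89.90366057, -107.57276619]), 'force': array([1.35244941, 0.34755544, 0.77782398]), 'moment': array([-0.00651792,  0.0305405 ,  0.01345059]), 'opening': 0.08722384011551526}
scene [[476.40856493   0.         318.37931045]
 [  0.         476.40856493 201.57170737]
 [  0.           0.           1.        ]] [-0.15826145 -0.5693623   0.80112801] [ 50.7557571    0.2257621  -54.92137679] dict_keys(['color', 'depth', 'K', 'position', 'attitude'])
top [[411.53030359   0.         321.88273609]
 [  0.         411.53030359 202.24991865]
 [  0.           0.           1.        ]] [ 0.4818246  -0.06679938  1.01102883] [  7.00665143   1.22596643 -89.60370219] dict_keys(['color', 'depth', 'K', 'position', 'attitude'])
```

View pics/scene0.png

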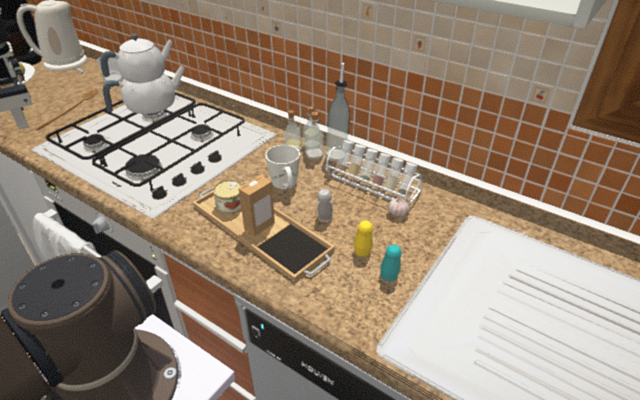

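View pics/top0.png

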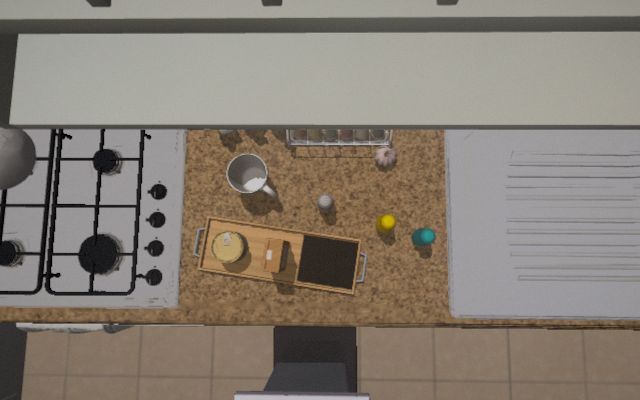

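The top view shows the tray around (280,255). The tin stands at its left end (228,247), the carton at (275,255) and the dark pad at the right end (328,262). The mug is at (248,175) and the grey shaker at (325,203). The look-alikes are the yellow (387,223) and turquoise (423,236) shakers.

Next I'll measure these positions.

```bash
cat >> h.py <<'E'
from scipy.spatial.transform import Rotation as Ro
def cast(s,px,z):
    px=np.atleast_2d(px).astype(float)
    K=s['K'];R=Ro.from_euler('xyz',s['attitude'],degrees=True).as_matrix()
    d=np.c_[(px[:,0]-K[0,2])/K[0,0],-(px[:,1]-K[1,2])/K[1,1],-np.ones(len(px))]@R.T
    p=np.array(s['position']);t=(z-p[2])/d[:,2]
    return p+d*t[:,None]
def cloud(s):
    v,u=np.nonzero(s['depth']>0);K=s['K'];D=s['depth'][v,u]
    R=Ro.from_euler('xyz',s['attitude'],degrees=True).as_matrix()
    P=np.c_[(u-K[0,2])/K[0,0]*D,-(v-K[1,2])/K[1,1]*D,-D]@R.T+s['position']
    return u,v,P
E
python3 - <<'E'
from h import *
s=dict(np.load('top0.npz'));c=s['color']
m=((c.max(2)<50)).astype(np.uint8);m[:225]=0;m[300:]=0;m[:,:285]=0;m[:,370:]=0
cs=max(cv2.findContours(m,0,2)[0],key=cv2.contourArea)
b=cv2.boxPoints(cv2.minAreaRect(cs));w=cast(s,b,0.009);print('pad',b,w[:,:2],w[:,:2].mean(0))
u,v,P=cloud(s)
for n,(u0,u1,v0,v1),(z0,z1) in[('carton',(255,300,225,285),(.125,.15)),('tin',(205,250,225,270),(.055,.075)),('mug',(225,280,150,205),(.08,.11)),('shaker',(310,345,190,220),(.05,.11)),('pad',(285,370,225,300),(.004,.013)),('rim',(190,370,215,300),(.0155,.022))]:
    k=(u>=u0)&(u<u1)&(v>=v0)&(v<v1)&(P[:,2]>z0)&(P[:,2]<z1)
    q=P[k];r=cv2.minAreaRect(q[:,:2].astype(np.float32))
    print(n,len(q),q[:,2].mean().round(4),np.median(q[:,:2],0),r)
cv2.imwrite('pics/top_crop.png',cv2.resize(c[140:310,185:385,::-1],None,fx=4,fy=3.5,interpolation=2)[:600,:800])
E
```

```text
pad [[297.4107  279.6342 ]
 [304.65765 234.94447]
 [358.22205 243.63058]
 [350.9751  288.3203 ]] [[ 0.41738092  0.01297998]
 [ 0.52455708 -0.00315379]
 [ 0.50436871 -0.13313568]
 [ 0.39801081 -0.11544597]] [ 0.46107938 -0.05968887]
carton 609 0.1352 [0.47640117 0.05786028] ((0.4764857590198517, 0.05863058567047119), (0.03836620971560478, 0.06989409774541855), 82.16658782958984)
tin 833 0.0605 [0.49367588 0.17333606] ((0.4947971999645233, 0.17325663566589355), (0.07114563137292862, 0.07418598979711533), 0.18850363790988922)
mug 359 0.0893 [0.65464932 0.12246978] ((0.656487226486206, 0.12569528818130493), (0.10140504688024521, 0.09190476685762405), 10.955516815185547)
shaker 205 0.0805 [ 0.59771253 -0.05322327] ((0.5990548729896545, -0.0516166128218174), (0.03239263966679573, 0.03533942252397537), 0.7077581882476807)
pad 3350 0.0079 [ 0.46226344 -0.04588924] ((0.4575483798980713, -0.0539000928401947), (0.16494129598140717, 0.1959175169467926), 1.0417660474777222)
rim 838 0.0176 [0.47398555 0.05851475] ((0.4778154492378235, 0.059463679790496826), (0.4101038873195648, 0.13183538615703583), 81.54120635986328)
```

View pics/top_crop.png

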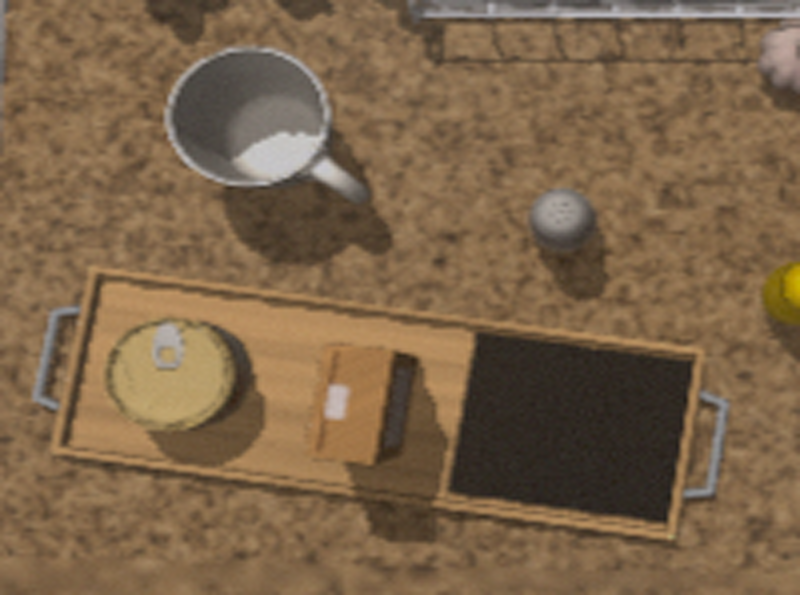

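```bash
cat >> h.py <<'E'
U=np.array([0.147,0.989,0]);U/=np.linalg.norm(U)
C0=np.array([0.4777,0.0590,0])   # tray centre
def goal(s,w,z):  # along tray (+ to tin), across (+ = away), tip height
    a=np.array([U[1],-U[0],0]); return C0+U*s+a*w+[0,0,z+0.178]
def plan(s,w,z):
    o=ctrl.get_obs();R=Ro.from_euler('xyz',o['orientation'],degrees=True)
    a=np.array([U[1],-U[0],0])
    best=None
    for sg in(1,-1):
        y=sg*a;x=np.array([0,0,-1.]);G=Ro.from_matrix(np.c_[x,y,np.cross(x,y)])
        rv=(R.inv()*G).as_rotvec(degrees=True)
        if best is None or np.linalg.norm(rv)<np.linalg.norm(best):best=rv
    d=R.inv().apply(goal(s,w,z)-o['tool_pos'])
    p=o['tool_pos']-C0
    print('t',o['clock'],'pos',o['tool_pos'].round(4),'s',(p@U).round(4),'w',(p@a).round(4),'tip',round(o['tool_pos'][2]-.178,4),'F',o['force'].round(2),'open',round(o['opening'],4),'j6',o['joint_pos'][5].round(1))
    print('turn(tool)',best.round(2),'shift(tool)',d.round(4))
E
python3 -c "
from h import *
plan(.046,0,.22)"
```

```text
t 0.1 pos [0.2695 0.6187 0.4038] s 0.523 w -0.2882 tip 0.2258 F [-0.07 -1.08 -0.79] open 0.0875 j6 -16.5
turn(tool) [ 7.491e+01 -6.000e-02 -7.000e-02] shift(tool) [ 0.0064  0.3855 -0.4025]
```

The push target is clear: the carton at top-view pixel (275,255), standing with its thin side along the tray. The toppling direction is towards the pad. I'll move above the gap between the tin and the carton, then turn the hand.

```bash
python3 -m inch '[0,0.0386,-0.0403,0,0,0,0,0,0.0386,-0.0403,0,0,0,0,0,0.0386,-0.0403,0,0,0,0,0,0.0386,-0.0403,0,0,0,0,0,0.0386,-0.0403,0,0,0,0,0,0.0386,-0.0403,0,0,0,0,0,0.0386,-0.0403,0,0,0,0,0,0.0386,-0.0403,0,0,0,0,0,0.0386,-0.0403,0,0,0,0,0,0.0386,-0.0403,0,0,0,0]'
python3 -m inch '[0,0,0,9.4,0,0,0,0,0,0,9.4,0,0,0,0,0,0,9.4,0,0,0,0,0,0,9.4,0,0,0,0,0,0,9.4,0,0,0,0,0,0,9.4,0,0,0,0,0,0,9.4,0,0,0,0,0,0,9.4,0,0,0]'
python3 -c "
from h import *
plan(.046,0,.22)"
```

```text
clock: 1.35
tool_pos: [0.4883, 0.0908, 0.4021]
orientation: [94.5, 89.6, -108.6]
force: [1.3, -0.3, -0.8]
opening: 0.001
clock: 2.35
tool_pos: [0.4881, 0.085, 0.3995]
orientation: [148.6, 89.4, -132.6]
force: [0.5, 0.3, -0.1]
opening: 0.0008
t 2.35 pos [0.4881 0.085  0.3995] s 0.0273 w 0.0065 tip 0.2215 F [ 0.52  0.28 -0.08] open 0.0008 j6 -44.0
turn(tool) [-2.76 -0.54 -0.35] shift(tool) [0.0014 0.0074 0.0184]
```

```bash
python3 -m inch '[0,0.0074,0.0184,0,0,0,0,0,0,0,-2.7,-0.5,-0.3,0,0,0,0,0,0,0,0]'
python3 -c "
from h import *
plan(.046,0,.115)
s=ctrl.snapshot('wrist');save('wr1',s['color'])
s=ctrl.snapshot('scene');save('sc1',s['color'])"
```

```text
clock: 2.72
tool_pos: [0.4839, 0.1047, 0.3985]
orientation: [121.3, 89.8, -157.4]
force: [-0.2, 0.0, -0.6]
opening: 0.0005
t 2.725 pos [0.4839 0.1047 0.3985] s 0.0461 w -0.0006 tip 0.2205 F [-0.15  0.01 -0.62] open 0.0005 j6 -43.6
turn(tool) [-0.21 -0.08 -0.14] shift(tool) [ 0.1055 -0.0009  0.    ]
```

View pics/wr1.png

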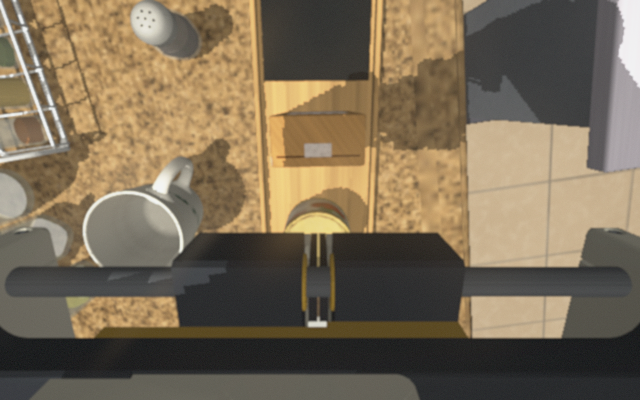

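View pics/sc1.png

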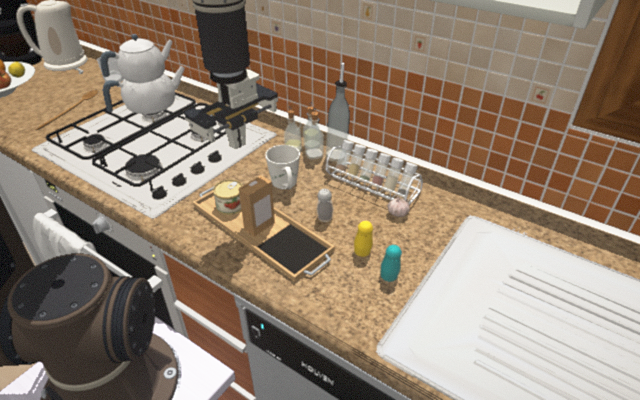

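The wrist view shows the closed fingers at (318,290) in line with the carton top at (318,140). The tin lies below and behind, and the pad is ahead, so it's clear to go down.

```bash
python3 -m inch '[0.035,0,0,0,0,0,0,0.035,0,0,0,0,0,0,0.035,0,0,0,0,0,0,0,0,0,0,0,0,0]'
python3 -c "
from h import *
plan(.03,0,.115)
s=ctrl.snapshot('wrist');save('wr2',s['color'])"
```

```text
clock: 3.32
tool_pos: [0.4842, 0.104, 0.2919]
orientation: [136.2, 89.9, -142.8]
force: [0.6, -0.1, -0.2]
opening: 0.0005
t 3.325 pos [0.4842 0.104  0.2919] s 0.0455 w -0.0002 tip 0.1139 F [ 0.57 -0.06 -0.22] open 0.0005 j6 -43.9
turn(tool) [-0.49 -0.05 -0.05] shift(tool) [-0.0011 -0.0003 -0.0155]
```

View pics/wr2.png

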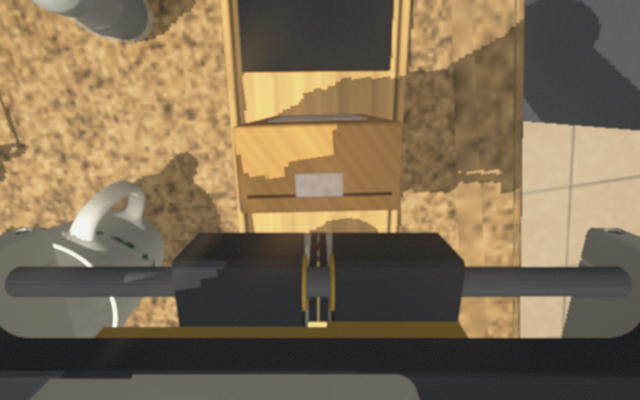

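The carton's top edge at row 210 sits just ahead of the fingers and is centred on them. I'll push gently now.

```bash
python3 -m inch '[0,0,-0.01,0,0,0,0,0,0,-0.01,0,0,0,0,0,0,-0.01,0,0,0,0,0,0,-0.01,0,0,0,0]'
python3 -c "
from h import *
plan(.03,0,.115)
s=ctrl.snapshot('wrist');save('wr3',s['color'])"
```

```text
clock: 3.88
tool_pos: [0.4797, 0.0631, 0.2978]
orientation: [-57.7, 89.5, 23.4]
force: [-0.1, 0.7, 0.0]
opening: 0.0007
t 3.875 pos [0.4797 0.0631 0.2978] s 0.0043 w 0.0014 tip 0.1198 F [-0.12  0.66  0.  ] open 0.0007 j6 -39.8
turn(tool) [-0.42  0.27  0.43] shift(tool) [0.0049 0.0016 0.0256]
```

View pics/wr3.png

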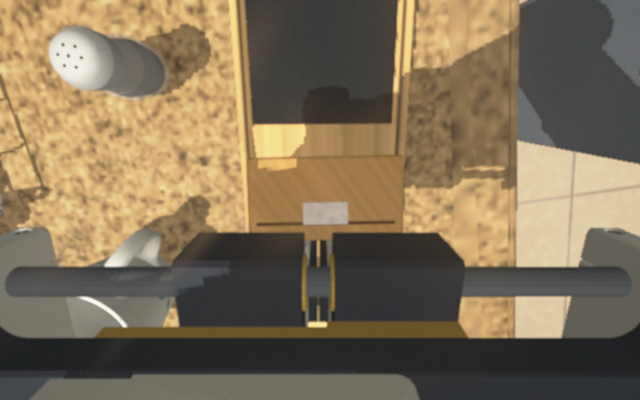

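The carton's edge has moved up in the picture, so it is tilting towards the pad and staying centred. I'll keep pushing past the tipping point.

```bash
python3 -m inch '[0.001,0.0005,-0.01,0,0,0,0,0.001,0.0005,-0.01,0,0,0,0,0.001,0,-0.01,0,0,0,0,0,0,-0.005,0,0,0,0,0,0,0,0,0,0,0,0,0,0,0,0,0,0]'
python3 -c "
from h import *
plan(.03,0,.115)
s=ctrl.snapshot('wrist');save('wr4',s['color'])
s=ctrl.snapshot('scene');save('sc4',s['color'])"
```

```text
clock: 4.68
tool_pos: [0.4724, 0.0249, 0.2943]
orientation: [-58.0, 89.5, 23.1]
force: [-0.3, 0.4, -0.9]
opening: 0.0003
t 4.675 pos [0.4724 0.0249 0.2943] s -0.0346 w -0.0003 tip 0.1163 F [-0.33  0.45 -0.92] open 0.0003 j6 -35.9
turn(tool) [-0.51  0.24  0.38] shift(tool) [0.0015 0.0003 0.0645]
```

View pics/wr4.png

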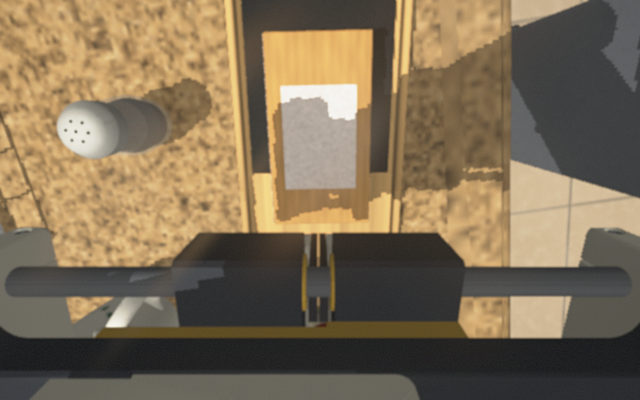

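View pics/sc4.png

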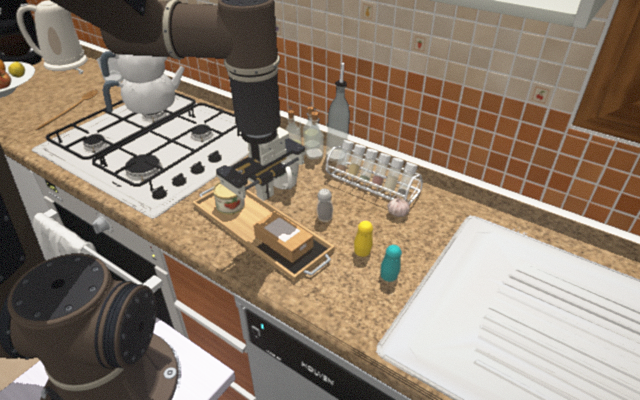

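The carton now lies flat on the pad (wrist view, spanning rows 30–228). I'll back off and measure how it lies.

```bash
cat >> h.py <<'E'
def wcloud(name):
    o=ctrl.get_obs();s=ctrl.snapshot('wrist');save(name,s['color'])
    v,u=np.nonzero((s['depth']>0));K=s['K'];D=s['depth'][v,u]
    H=s['hand_eye'];P=np.c_[(u-K[0,2])/K[0,0]*D,-(v-K[1,2])/K[1,1]*D,-D]@H[:3,:3].T+H[:3,3]
    P=Ro.from_euler('xyz',o['orientation'],degrees=True).apply(P)+o['tool_pos']
    q=P-C0;a=np.array([U[1],-U[0],0])
    return u,v,np.c_[q@U,q@a,P[:,2]]
def carton(name):
    u,v,q=wcloud(name)
    k=(q[:,2]>.036)&(q[:,2]<.06)&(abs(q[:,1])<.058)&(q[:,0]<.06)&(q[:,0]>-.25)
    p=q[k];m=((u<305)|(u>335))
    n,b=np.histogram(p[:,0],bins=60);
    r=cv2.minAreaRect(p[:,:2].astype(np.float32));print('carton',len(p),'z',np.median(p[:,2]).round(4),p[:,2].std().round(4),r,'s',p[:,0].min(),p[:,0].max())
    k=(abs(q[:,1])<.09)&(q[:,2]>.0155)&(q[:,2]<.022)&(q[:,0]<0)&(abs(q[:,1])>.055)
    print('rims w',[np.median(q[k&(f*q[:,1]>0),1]).round(4) if (k&(f*q[:,1]>0)).any() else 0 for f in(1,-1)])
    k=(abs(q[:,1])<.05)&(q[:,2]>.0155)&(q[:,2]<.022)&(q[:,0]<-.17)&(q[:,0]>-.195)
    if k.any():print('end rim s',np.percentile(q[k,0],[5,50,95]).round(4),k.sum())
E
python3 -m inch '[0,0,0.03,0,0,0,0.04,0,0,0.03,0,0,0,0.04,0,0,0,0,0,0,0.04]'
python3 -c "
from h import *
plan(.01,0,.115)
carton('wr5')
s=ctrl.snapshot('top');save('top5',s['color'])"
```

```text
clock: 5.15
tool_pos: [0.4821, 0.0863, 0.2947]
orientation: [-58.2, 89.5, 22.9]
force: [1.4, -0.4, 0.3]
opening: 0.0249
t 5.15 pos [0.4821 0.0863 0.2947] s 0.0277 w 0.0004 tip 0.1167 F [ 1.35 -0.41  0.35] open 0.0249 j6 -42.3
turn(tool) [-0.49  0.25  0.41] shift(tool) [ 0.0016  0.0002 -0.0177]
carton 14876 z 0.0485 0.0007 ((-0.06528843194246292, 0.0012905336916446686), (0.07062167674303055, 0.08560382574796677), 89.30406188964844) s -0.1076630768949603 -0.022274138292999283
rims w [np.float64(0.0639), np.float64(-0.0607)]
```

View pics/wr5.png

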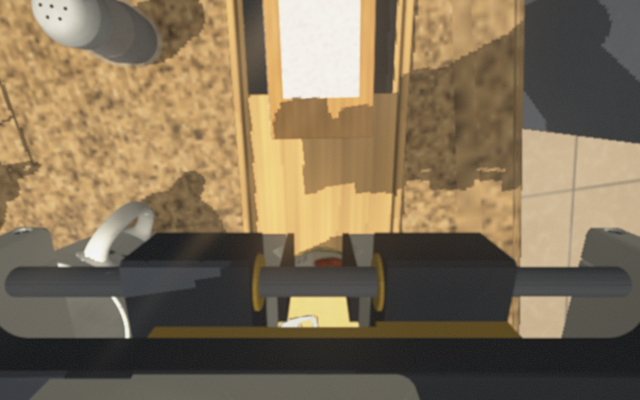

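View pics/top5.png

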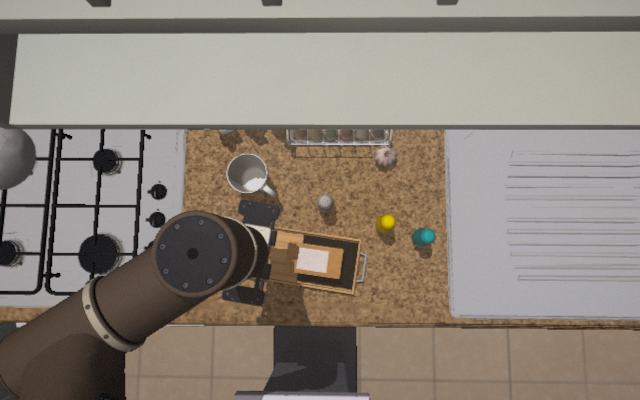

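The carton lies level, centred in the tray, with its foot end at s ≈ −22 mm and 32 mm left to the rim. The heading is off by about 0.7° at most. I'll open the fingers to 40 mm so two contacts push the foot squarely, and come down behind it.

```bash
python3 -m inch '[0.03,0,-0.002,-0.5,0.25,0.4,0.04,0.03,0.001,0,0,0,0,0.04,0.02,0,0,0,0,0,0.04,0.014,0,0,0,0,0,0.04,0,0,0,0,0,0,0.04]'
python3 -c "
from h import *
plan(-.01,.001,.02)
carton('wr6')"
```

```text
clock: 5.88
tool_pos: [0.4798, 0.0802, 0.1985]
orientation: [124.5, 90.0, -154.1]
force: [0.6, -1.1, 1.2]
opening: 0.0403
t 5.875 pos [0.4798 0.0802 0.1985] s 0.0213 w -0.0011 tip 0.0205 F [ 0.55 -1.15  1.2 ] open 0.0403 j6 -41.3
turn(tool) [-0.16 -0.01 -0.02] shift(tool) [ 0.0005 -0.0022 -0.0313]
carton 34424 z 0.0484 0.0017 ((-0.029541073366999626, 0.0005505047738552094), (0.07202661782503128, 0.12063281983137131), 89.62712860107422) s -0.08962185305535796 0.030643523370418792
rims w [np.float64(0.0633), np.float64(-0.0605)]
```

View pics/wr6.png

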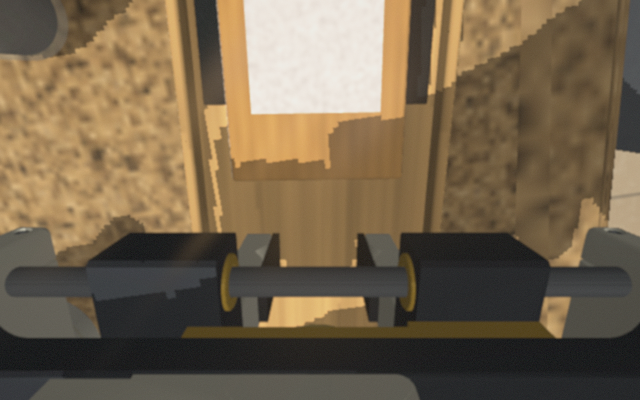

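Both fingers are inside the tray walls, at (255,270) and (380,270), and straddle the centre of the foot edge at row 178. Now I'll push along the pad.

```bash
python3 -m inch '[0,-0.001,-0.012,0,0,0,0.04,0,-0.001,-0.012,0,0,0,0.04,0,0,-0.008,0,0,0,0.04,0,0,-0.008,0,0,0,0.04,0,0,-0.008,0,0,0,0.04]'
python3 -c "
from h import *
plan(-.042,.001,.02)
carton('wr7')"
```

```text
clock: 6.55
tool_pos: [0.4751, 0.0293, 0.2014]
orientation: [-53.3, 89.7, 28.1]
force: [0.2, 0.1, -0.6]
opening: 0.0396
t 6.55 pos [0.4751 0.0293 0.2014] s -0.0298 w 0.0017 tip 0.0234 F [ 0.17  0.07 -0.55] open 0.0396 j6 -35.9
turn(tool) [-0.16  0.18  0.24] shift(tool) [ 0.0033  0.0007 -0.0123]
carton 44190 z 0.0485 0.0012 ((-0.08021651953458786, 0.002504989504814148), (0.12071669846773148, 0.07397377490997314), 0.7749062180519104) s -0.1404152230003088 -0.019595573335686213
rims w [np.float64(0.0634), np.float64(-0.0604)]
```

View pics/wr7.png

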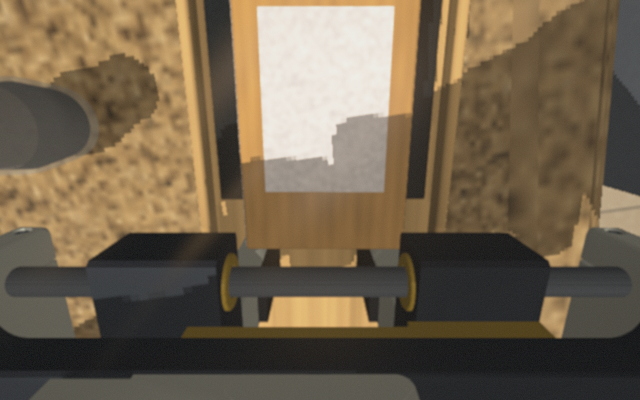

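The foot is against both fingers (row 248), with about 14 mm left. I'll use smaller steps from here.

```bash
python3 -m inch '[0.001,0.0005,-0.003,0,0,0,0.04,0.001,0,-0.003,0,0,0,0.04,0.001,0,-0.003,0,0,0,0.04,0,0,0,0,0,0,0.04]'
python3 -c "
from h import *
plan(-.042,.001,.02)
carton('wr8')"
```

```text
clock: 7.1
tool_pos: [0.4732, 0.0196, 0.1982]
orientation: [-53.7, 89.7, 27.7]
force: [0.0, 0.6, -0.0]
opening: 0.0401
t 7.1 pos [0.4732 0.0196 0.1982] s -0.0396 w 0.0014 tip 0.0202 F [ 0.05  0.59 -0.05] open 0.0401 j6 -34.9
turn(tool) [-0.16  0.19  0.26] shift(tool) [ 0.0002  0.0004 -0.0024]
carton 45602 z 0.0485 0.0012 ((-0.08949894458055496, 0.0020974650979042053), (0.12036614865064621, 0.07299649715423584), 1.1628682613372803) s -0.14933646420533028 -0.029729942231096408
rims w [np.float64(0.0634), np.float64(-0.0604)]
```

View pics/wr8.png

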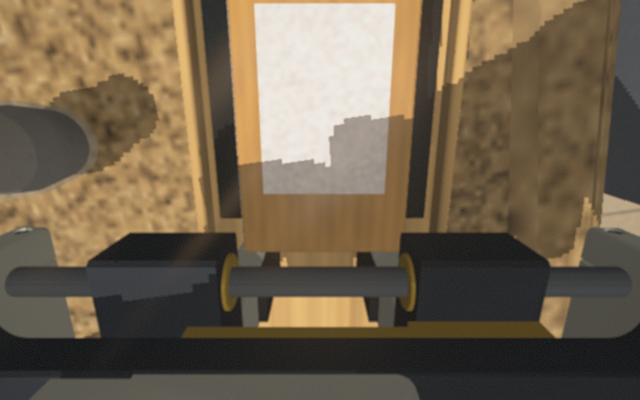

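```bash
python3 -m inch '[0,0,-0.0015,0,0,0,0.04,0,0,-0.0015,0,0,0,0.04]'
python3 -m inch '[0,0,-0.001,0,0,0,0.04,0,0,-0.001,0,0,0,0.04]'
python3 -c "
from h import *
plan(-.042,.001,.02)"
```

```text
clock: 7.4
tool_pos: [0.4729, 0.0168, 0.1982]
orientation: [-53.8, 89.7, 27.6]
force: [-0.7, 1.7, 0.5]
opening: 0.0401
clock: 7.65
tool_pos: [0.4725, 0.0148, 0.1982]
orientation: [-53.5, 89.7, 28.0]
force: [-0.0, 1.9, 0.8]
opening: 0.04
t 7.65 pos [0.4725 0.0148 0.1982] s -0.0445 w 0.0014 tip 0.0202 F [-0.01  1.88  0.8 ] open 0.04 j6 -34.3
turn(tool) [-0.12  0.2   0.27] shift(tool) [0.0002 0.0004 0.0025]
```

```bash
python3 -m inch '[0,0,-0.001,0,0,0,0.04]';python3 -m inch '[0,0,-0.001,0,0,0,0.04]'
python3 -m inch '[0,0,-0.001,0,0,0,0.04]'
python3 -c "
from h import *
plan(-.042,.001,.02)
s=ctrl.snapshot('scene');save('sc9',s['color']);cv2.imwrite('pics/sc9c.png',cv2.resize(s['color'][160:300,180:380,::-1],None,fx=4,fy=4,interpolation=2))"
```

```text
clock: 7.78
tool_pos: [0.4724, 0.0137, 0.1982]
orientation: [-53.7, 89.7, 27.7]
force: [0.5, -0.6, -0.1]
opening: 0.04
clock: 7.9
tool_pos: [0.4724, 0.0132, 0.1983]
orientation: [-48.7, 89.6, 32.6]
force: [-2.7, 11.1, 1.0]
opening: 0.0399
clock: 8.02
tool_pos: [0.4724, 0.0129, 0.1984]
orientation: [-43.5, 89.5, 37.9]
force: [-2.4, 11.2, 2.3]
opening: 0.0402
t 8.025 pos [0.4724 0.0129 0.1984] s -0.0464 w 0.0016 tip 0.0204 F [-2.43 11.17  2.27] open 0.0402 j6 -33.9
turn(tool) [-0.2   0.37  0.35] shift(tool) [0.0004 0.0006 0.0044]
```

View pics/sc9c.png

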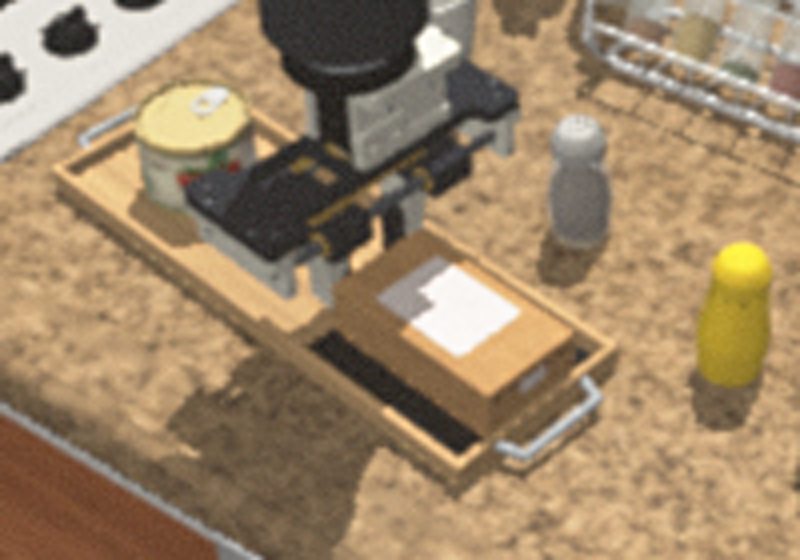

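The force rose to 11 N and the motion stopped, so the carton is against the rim. I'll back off along the tray, rise and check.

```bash
python3 -m inch '[0,0,0.01,0,0,0,0.04,0,0,0.015,0,0,0,0.04,-0.04,0,0,0,0,0,0.04,-0.05,0,0,0,0,0,0.04,-0.06,0,0,0,0,0,0.04,-0.05,0,0,0,0,0,0.04,0,0,0,0,0,0,0.04]'
python3 -c "
from h import *
plan(-.06,.001,.22)
carton('wr10')
u0=ctrl.snapshot('top');save('top10',u0['color'])
c=u0['color'];cv2.imwrite('pics/top10c.png',cv2.resize(c[140:310,185:385,::-1],None,fx=4,fy=3.5,interpolation=2)[:600,:800])"
```

```text
clock: 8.95
tool_pos: [0.4755, 0.0412, 0.4044]
orientation: [-59.7, 89.8, 21.7]
force: [-0.2, -0.0, -2.2]
opening: 0.04
t 8.95 pos [0.4755 0.0412 0.4044] s -0.0179 w 0.0005 tip 0.2264 F [-0.16 -0.   -2.21] open 0.04 j6 -37.2
turn(tool) [-0.09  0.12  0.21] shift(tool) [ 0.0064 -0.0006 -0.0421]
carton 10104 z 0.0485 0.0008 ((-0.11999975144863129, 0.0013322420418262482), (0.126423180103302, 0.07064233720302582), 0.03196854516863823) s -0.1832001975400061 -0.05679628207980606
rims w [np.float64(0.064), np.float64(-0.0608)]
end rim s [-0.1906 -0.1882 -0.1864] 143
```

View pics/wr10.png

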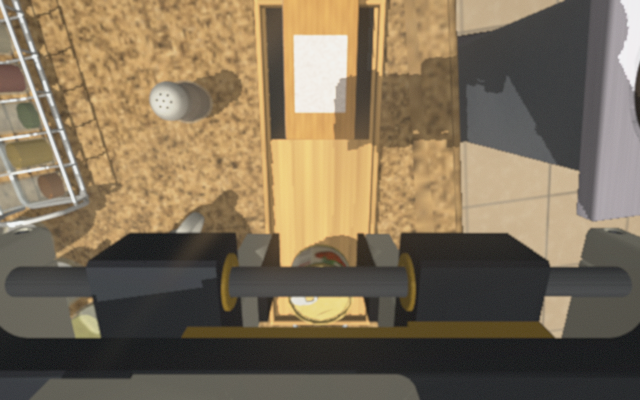

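View pics/top10c.png

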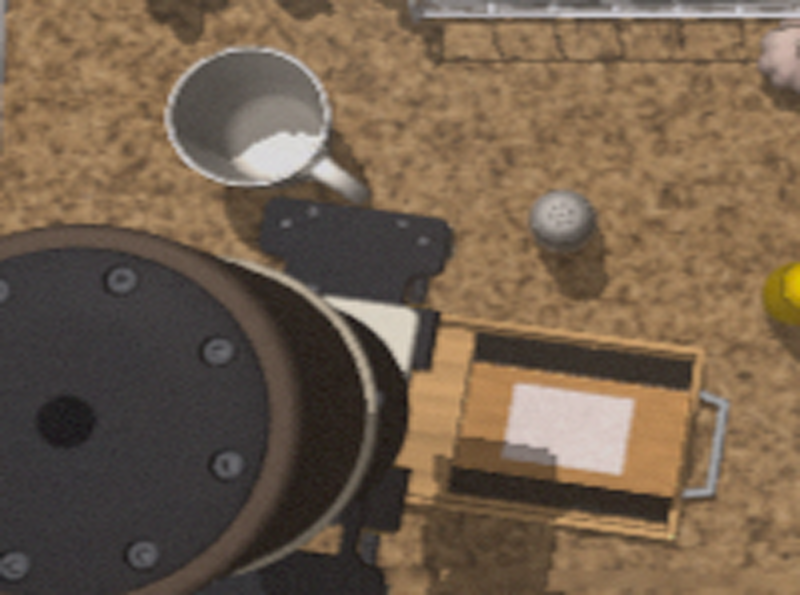

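```bash
python3 -m inch '[0,0,-0.04,0,0,0,0.04,0,0,-0.03,0,0,0,0.04,0,0,0,0,0,0,0.04]'
python3 -c "
from h import *
plan(-.06,.001,.22)
carton('wr11')
s=ctrl.snapshot('scene');c=s['color'];cv2.imwrite('pics/sc11c.png',cv2.resize(c[150:300,180:380,::-1],None,fx=4,fy=4,interpolation=2))"
python3 -c "
import cv2;a=cv2.imread('pics/wr11.png');cv2.imwrite('pics/wr11c.png',cv2.resize(a[0:240,200:460],None,fx=2.4,fy=2.4,interpolation=2))"
```

```text
clock: 9.43
tool_pos: [0.4629, -0.029, 0.3957]
orientation: [113.2, 89.4, -165.3]
force: [-0.0, 0.1, -0.8]
opening: 0.0398
t 9.425 pos [ 0.4629 -0.029   0.3957] s -0.0892 w -0.0017 tip 0.2177 F [-0.    0.11 -0.83] open 0.0398 j6 -29.3
turn(tool) [-0.03 -0.25 -0.59] shift(tool) [-0.0025 -0.0027  0.0292]
carton 9052 z 0.0485 0.0008 ((-0.1214573085308075, 0.0014061927795410156), (0.12918367981910706, 0.07052499055862427), 0.12555374205112457) s -0.18600515266551568 -0.05678993209960745
rims w [np.float64(0.064), np.float64(-0.0608)]
end rim s [-0.1919 -0.1898 -0.1873] 449
```

View pics/wr11c.png

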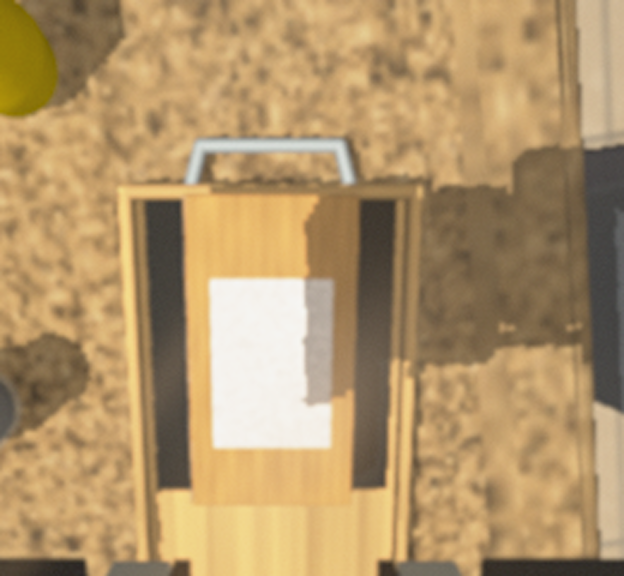

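View pics/sc11c.png

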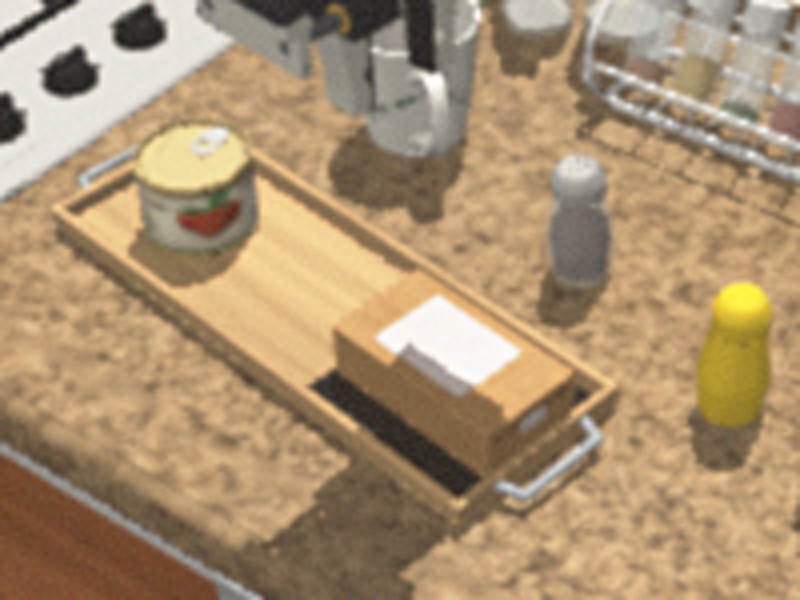

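The close wrist crop shows the carton's end (row 195) meeting the rim along its whole width, parallel to the tray walls. The scene crop shows the tin, mug and shaker standing where they were. The robot is clear of everything, so I'm handing in the job.

```bash
python3 -c "
from h import *
print(ctrl.get_obs()['clock']);print(ctrl.close_job())"
```

```text
9.525
the job is handed in; nothing more can be done
None
```

The carton is lying flat on the pad, straight and against the end rim, and I handed the job in at 9.5 s of the 38 s allowed. I pushed it near its top with closed fingers until it toppled away from the tin. Then I slid it along the pad with two fingers on its foot until the force rose to about 11 N at the rim.

**Last checks:**
- **Flat:** the carton's top face is level at about 48.5 mm.
- **Straight:** it is within about 0.1° of my measured tray axis, and about centred across the tray.
- **Against the rim:** its end measures at s = −186 mm along the tray (minus is the pad end). The inner face of the rim should be at −184 mm, and I measured the rim top between −187 and −192 mm. These disagree by 1–3 mm, about the calibration error, and the push force also shows contact.
- **Other things:** by eye, the tin, mug and shaker stand where they were. I did not measure the tin again, because the arm hid it in the top view.
- **Robot:** the fingers were about 0.22 m above the work surface at hand-in, touching nothing.

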